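# Call the baker and point out the two faulty eclairs

## Task

Press the call button (the round push button on the small metal box) fully down to call the baker and let it come back up, then show the two faults on the tray: with the fingers pointing down about two centimetres above it, point at the middle of the short eclair and hold still for two seconds, then rise well clear, point in the same way at the eclair that lies askew and hold for two seconds. Finish while still pointing at the askew one. Touch or move none of the pastries, point at none of the good ones (cross the tray high), and leave the other things on the table where they are; nothing is to be gripped.

Things in the scene. Friction and masses are not known exactly. Their poses are not given: they have to be found in the camera images.
- call (a joint): travel of the call button, in m: 0 up, 0.006 fully pressed; a spring pushes it back up, about 5 N holds it fully down
- call_top (a point): centre of the top face of the call button: a round plain white push button of 36 mm diameter, in a black collar on a bare metal box 90 x 90 x 45 mm that is fixed to the table on the robot's left; it is pressed straight down
- tray: baking tray with brown paper, 330 x 300 mm, rim 16 mm high, fixed to the table; origin at the middle of its underside, x along its 330 mm side. Six eclairs lie on it in two rows of three, 144 mm (along x) by 80 mm (along y) between centres, their undersides 4 mm above the table. Which eclair lies in which place varies
- eclair_short: the short eclair: only 72 mm long (38 wide, 35 high) where the others are 120 mm; same colours, straight in line with the tray; origin at the middle of its underside, x along its length
- eclair_short_top (a point): middle of the short eclair's top, 35 mm above its underside; z up
- eclair_askew: the askew eclair: full size, 120 x 38 x 35 mm, but the only one that lies slantwise, turned 25 to 40 degrees from the tray's x; origin at the middle of its underside, x along its length
- eclair_askew_top (a point): middle of the askew eclair's top, 35 mm above its underside; z up
- eclair_a: plain full-size eclair, 120 x 38 x 35 mm, chocolate on top, straight in line with the tray; origin at the middle of its underside, x along its length. Not to be pointed at.
- eclair_b: plain full-size eclair, 120 x 38 x 35 mm, chocolate on top, straight in line with the tray; origin at the middle of its underside, x along its length. Not to be pointed at.
- eclair_c: plain full-size eclair, 120 x 38 x 35 mm, chocolate on top, straight in line with the tray; origin at the middle of its underside, x along its length. Not to be pointed at.
- eclair_d: plain full-size eclair, 120 x 38 x 35 mm, chocolate on top, straight in line with the tray; origin at the middle of its underside, x along its length. Not to be pointed at.
- rolling_pin: wooden rolling pin, bystander, 420 mm long, 50 mm thick, lying along its x on the robot's right; origin under its middle
- pastry_wheel: pastry wheel, bystander, 190 mm long and 18 mm high, lying flat, black handle and steel disc of 56 mm, its x from handle to disc; origin under the handle's middle line, 65 mm from the disc's centre
- sugar_jar: white jar with metal cap, bystander, 64 mm wide and 110 mm high, standing; origin at the middle of its underside
- measure_cup: open metal cup, bystander, 80 mm wide and 80 mm high, near the call button; origin at the middle of its underside
Not all that is in view belongs to the job. What is shaped like the part that bears call but blue or purple is not meant.

How it is judged:
By the outcome, as a careful person would: the job done as asked, in the order asked, and still so for the second after the job is handed in, with the robot touching nothing.
It also fails if it takes over 51 s, if anything falls off the work surface, if the arm or the gripper's body presses on something with over 40 N, if the wrist force passes 120 N, or if a joint passes its speed limit or range.

## Robot

A 6-joint arm with a two-finger parallel gripper is mounted at the origin on the work surface. World frame = base frame: x ahead of the robot, y to its left, z up, the work surface at z = 0. Lengths are in mm, angles in rad, forces in N, time in s.
With the tool pointing down it reaches from about 275 to 725 mm from the base axis. Payload 15.9 kg.
Tool frame: the origin (TCP) lies between the finger pads, 19 mm behind the fingertips; this is the grasp point; z points along the fingers, y is the line along which they close (so a half turn about z gives the same grasp; the last joint's range is limited). The gripper opens to 85 mm and grips with 20 to 120 N. Pads are 22 mm wide; open, the fingers measure 114 mm over their backs; the gripper's body (76 mm by 85 mm) begins 54 mm behind the grasp point. The pads swing forward as they close: fully open they stand 13 mm farther back than shut.
Start: joints at [1.312, 0.213, -0.034, 1.323, 0, 1.571], TCP at [127.955, 483.335, 250.006] pointing down, gripper open.
Joint ranges: [-2.98, 2.98], [-0.74, 1.72], [-1.14, 1.35], [-2.1, 2.04], [-1.57, 1.44], [-3.14, 3.14]. Speed limits (rad/s): [1.89, 1.89, 2.39, 2.57, 3.14, 3.14].

## Interface

Orientations are given as a unit quaternion [x, y, z, w].
In Python, from cell import bot, snapshot, get_calibration, nets gives the robot as it stands.
- The arm moves only by the tool drive_tool, never from a script. Its argument "rows" is a list of rows, each a list of 2 entries, a list of its own where there are three numbers: the shift along the tool's x, y, z in cm, then the turn, a rotation vector about the tool's x, y, z in rad. In form: [[[tx, ty, tz], [rx, ry, rz]], ...]. A call has 1 to 20 rows; each row shifts and turns the commanded pose from where the row before left it, along the tool's axes as they then stand; what a row does not reach is not made up. A row lasts 1/8 s, in which the tool goes at most 62.5 mm and 10.7 degrees, less where a joint would pass 70% of its speed; a pose out of reach is approached as far as the arm can. A call is refused whole if a number of a shift passes 6.25 or a number of a turn 0.188, either way. A call with a gripper value outside its range is refused whole. "jaw" is the finger opening in cm, from 0 to 8.54, set as the call begins (left out, the last holds). The fingers move at their own pace and stop on an object; "force" is the grip in N (left out, the last holds). Time passes only in rows, so rows that do not move let the fingers close. It gives the time, the measured TCP pose, the force, the opening and the grip force at its end, in the units of the state.
- bot.get_obs(): the state, without advancing time (a new reading comes with each control period).
- snapshot(name): name is "scene" or "side" or "wrist"; returns (picture, depth): 400x640x3 uint8, red, green, blue; 400x640 float32, mm along the optical axis (not along the pixel's ray), 0 where there is no reading.
- get_calibration(name): a dict with "fx", "fy", "cx", "cy" (pixels), "xyz" and "orientation" of the camera in the world. Camera axes: x right, y down, z forward; pixel columns grow to the right and rows downward; lengths in mm; the calibration is good to about 2 mm. The wrist camera is an equidistant fisheye: a pixel r from the principal point sees the ray r / f radians off the axis. A picture is of the moment at which its call begins: read the wrist's pose just before it. get_calibration takes no time and is no camera call; for the wrist camera it gives the pose at the moment of the call.
- bot.job_done(): hands the job in; it is judged then, once.
Trained networks look in the newest picture that a camera, given by its name, has taken for a name from the list of things; names that differ only in an ending like _2 or _b are one class to them, and where a whole thing is asked for, a point or a joint stands for the part that bears it (a point fixed in the world has none). Each returns a list of dicts, best first, with "score" (0 to 1); they miss things now and then, are a little off and sometimes report something else, mostly with a low value. They report only what shows in the picture. A call takes as long as a camera call. They do not tell look-alikes from the thing itself.
- nets.search_frame(name, camera): "bbox" ([left, top, right, bottom] in pixels, round what is visible of it).
- nets.regions_of(name, camera): "mask" (400x640 bool, what is visible of it) and "bbox" ([left, top, right, bottom] in pixels, round what is visible of it).
- nets.mark_of(name, camera): "pixel" ([column, row] in pixels: a listed point, or the origin of a listed thing).
The state is a dict: "time_s": time; "q": joint angles; "joint_velocities": joint speeds; "effort": joint torques, N m; "tool_pos": TCP position; "tcp_rot": TCP orientation; "force": force on the tool from outside, world axes, zero at the start; "wrist_torque": the same for the moment, N m; "width": finger opening in mm; "gripper_force": force on a finger pad.
Only numpy, scipy, OpenCV 4.12 (cv2) and the standard library are available. Lean on these libraries where they do the work, as an engineer would, in place of code of your own. Each camera call takes 0.05 s, during which the arm holds its last target. There are 200 camera calls.

## Working session

There is one attempt and no reset: what is moved stays moved. The work goes in short steps, Python scripts to look and compute and a tool call to move; the robot and the scene stay as the last step left them, time stands still between calls to the robot, and variables do not carry over. Pictures are saved under pics/ and viewed, at most 10 in all, crops included, and the job is handed in when it is done.

Besides the shell and the picture viewer there is one more tool, called after "Request:" in YAML: its name, and indented under it one key for each argument. drive_tool: Moves the arm, as the interface text tells. Its arguments: {"type":"object","properties":{"rows":{"type":"array"},"jaw":{"type":"number"},"force":{"type":"number"}},"required":["rows"]}

```bash
mkdir -p pics; cat > h.py <<'E'
import numpy as np,cv2
from scipy.spatial.transform import Rotation as R
from cell import bot,snapshot,get_calibration,nets
def world(c,px,d):
    u,v=px; p=np.array([(u-c['cx'])/c['fx'],(v-c['cy'])/c['fy'],1.])*d
    return R.from_quat(c['orientation']).apply(p)+np.array(c['xyz'])
def med(d,u,v,r=2):
    w=d[int(v)-r:int(v)+r+1,int(u)-r:int(u)+r+1]; w=w[w>0]
    return float(np.median(w)) if w.size else 0
E
python3 - <<'E'
from h import *
o=bot.get_obs();print(o['time_s'],o['tool_pos'],o['tcp_rot'],o['width'])
ims=[]
for n in('scene','side'):
    im,d=snapshot(n);c=get_calibration(n);print(n,np.round(c['xyz']))
    cv2.imwrite(f'pics/{n}.png',im[:,:,::-1]);np.save(n+'_d.npy',d)
    for t in('call_top','eclair_short_top','eclair_askew_top'):
        for r in nets.mark_of(t,n)[:3]:
            p=r['pixel'];print(t,np.round(p),round(r['score'],2),np.round(world(c,p,med(d,*p)),1))
E
```

```text
0.0 [127.87560207 483.00676369 249.51211345] [ 1.29050152e-01  9.91637899e-01 -5.74746118e-04 -7.54013879e-05] 85.44755744257196
scene [1115. -695. 1097.]
call_top [373. 153.] 0.64 [499.6 324.1  58.3]
call_top [338. 173.] 0.64 [466.6 156.9  66. ]
call_top [306. 148.] 0.56 [289.1 192.6  62.7]
eclair_short_top [268. 244.] 0.49 [ 478.9 -203.6   39.4]
eclair_askew_top [335. 228.] 0.77 [597.4 -25.6  37.6]
side [ 117. -785. 1083.]
call_top [221. 184.] 0.67 [274.3 209.9  66.5]
call_top [287. 175.] 0.49 [458.  167.   66.2]
call_top [287. 136.] 0.45 [521.9 325.8  65.7]
eclair_short_top [353. 277.] 0.76 [ 483.8 -202.6   35.9]
eclair_short_top [412. 356.] 0.72 [ 505.6 -443.8   44.9]
eclair_askew_top [356. 213.] 0.62 [586.5 -19.8  36.6]
```

View pics/scene.png

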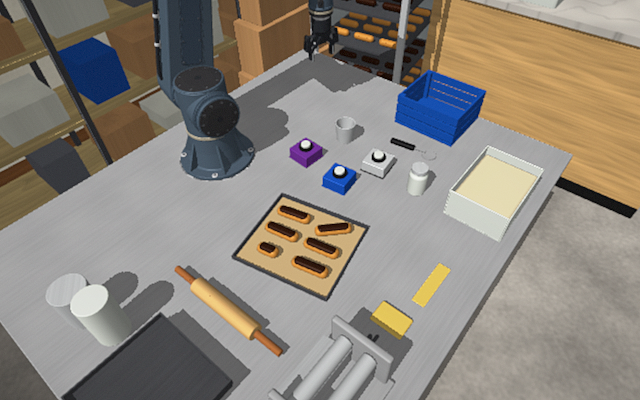

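View pics/side.png

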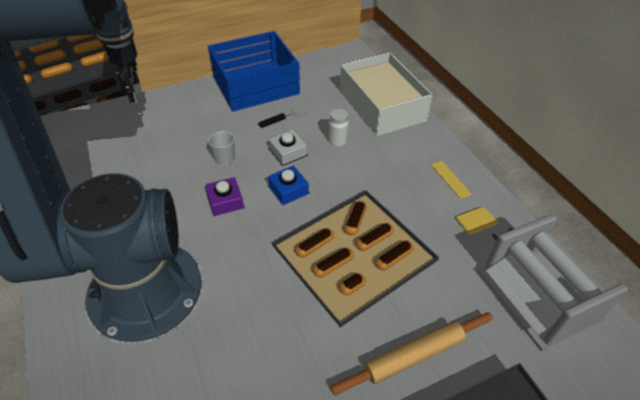

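The scene picture shows three push buttons: bare metal box (378,157), blue (338,175) and purple (306,150). I choose the metal one. The short eclair is at (268,247) and the askew one at (333,228). In the side picture these are the metal box (288,142), short (350,283) and askew (355,216).

```bash
python3 - <<'E'
from h import *
def cloud(n,d,m):
    c=get_calibration(n);v,u=np.nonzero(m&(d>0));z=d[v,u]
    p=np.c_[(u-c['cx'])/c['fx']*z,(v-c['cy'])/c['fy']*z,z]
    return R.from_quat(c['orientation']).apply(p)+np.array(c['xyz']),u,v
roi={'scene':{'btn':(360,140,398,180),'short':(255,236,282,260),'askew':(313,218,356,240)},'side':{'btn':(266,124,310,166),'short':(334,268,368,298),'askew':(338,198,370,240)}}
for n in roi:
    im=cv2.imread(f'pics/{n}.png');d=np.load(n+'_d.npy');g=im.min(2)
    hsv=cv2.cvtColor(im,cv2.COLOR_BGR2HSV)
    for k,(a,b,e,f) in roi[n].items():
        m=np.zeros(d.shape,bool);m[b:f,a:e]=1
        P,u,v=cloud(n,d,m)
        if k=='btn':
            s=P[:,2]>35;T=P[s]
            print(n,'box',np.round(np.percentile(T,[2,50,98],axis=0)).tolist(), cv2.minAreaRect(T[:,:2].astype('f4')))
            s=P[:,2]>53
        else: s=P[:,2]>14
        T=P[s];print(n,k,s.sum(),np.round(cv2.minAreaRect(T[:,:2].astype('f4'))[0],1),np.round(cv2.minAreaRect(T[:,:2].astype('f4'))[1:][0],1),cv2.minAreaRect(T[:,:2].astype('f4'))[2],'zmax',np.round(np.percentile(T[:,2],[50,90,98]),1))
        s2=s&(P[:,2]>30) if k!='btn' else s
        print('  top',np.round(P[s2].mean(0),1),'px',u[s2].mean().round(1),v[s2].mean().round(1))
    # tray eclair tops all
    c=cv2.resize(im[120:300,230:390] if n=='scene' else im[110:310,220:440],None,fx=3.3 if n=='scene' else 2.5,fy=3.3 if n=='scene' else 2.5,interpolation=cv2.INTER_CUBIC)
    if n=='scene': cv2.imwrite('pics/crop.png',c)
E
```

```text
scene box [[477.0, 277.0, 36.0], [529.0, 312.0, 49.0], [567.0, 368.0, 72.0]] ((520.250244140625, 325.15167236328125), (92.19436645507812, 97.57461547851562), 7.485366344451904)
scene btn 130 [514.5 336.6] [51.5 75.5] 32.87055206298828 zmax [63.7 71.7 73.8]
  top [523.  319.7  64.2] px 377.6 155.5
scene short 252 [ 484.3 -197.4] [87.9 65.8] 69.08333587646484 zmax [35.6 42.1 44.3]
  top [ 481.3 -214.5   38. ] px 266.6 247.4
scene askew 430 [589.  -20.4] [161.6  59.6] 62.77869415283203 zmax [36.2 42.8 45. ]
  top [587.8 -27.7  38.4] px 331.8 227.2
side box [[474.0, 278.0, 36.0], [514.0, 313.0, 45.0], [564.0, 368.0, 68.0]] ((524.3482055664062, 298.1386413574219), (94.42950439453125, 146.22059631347656), 8.7294282913208)
side btn 145 [518.4 322.4] [48.7 47.1] 67.97769165039062 zmax [62.6 68.  69.7]
  top [518.1 320.4  61.4] px 286.6 138.7
side short 383 [ 480.3 -197.1] [81.8 68.6] 76.02442169189453 zmax [32.8 39.  41.1]
  top [ 475.8 -213.3   35.9] px 351.9 281.3
side askew 529 [582.5 -29.9] [170.   75.6] 71.81953430175781 zmax [34.7 39.8 41.6]
  top [580.2 -37.9  36.4] px 356.7 218.3
```

View pics/crop.png

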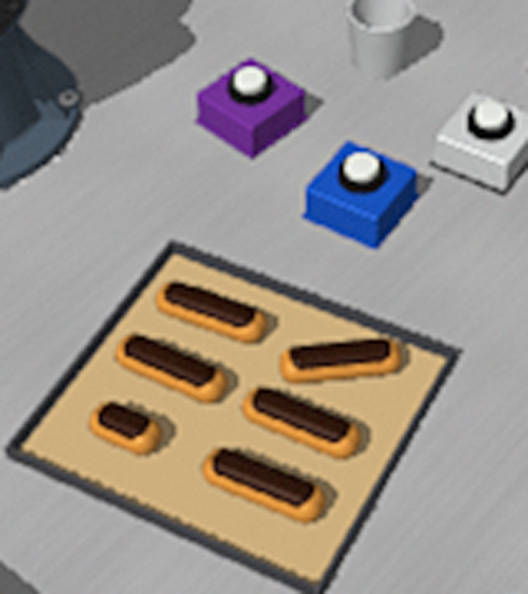

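The crop confirms the choice: the bare metal box with the white button is at crop (490,120), and the look-alikes are blue (360,170) and purple (250,80). The short eclair is at crop (122,425) and the askew one at (342,358).

Request:
drive_tool:
  rows:
    - [[-4.2,-0.57,0.5],[0,0,0]]
    - [[-4.2,-0.57,0.5],[0,0,0]]
    - [[-4.2,-0.57,0.5],[0,0,0]]
    - [[-4.2,-0.57,0.5],[0,0,0]]
    - [[-4.2,-0.57,0.5],[0,0,0]]
    - [[-4.2,-0.57,0.5],[0,0,0]]
    - [[-4.2,-0.57,0.5],[0,0,0]]
    - [[-4.2,-0.57,0.5],[0,0,0]]
    - [[-4.2,-0.57,0.5],[0,0,0]]
    - [[-4.2,-0.57,0.5],[0,0,0]]
    - [[0,0,0],[0,0,0]]
    - [[0,0,0],[0,0,0]]
  jaw: 0

```text
time_s: 1.9
tool_pos: [519.1, 320.8, 199.9]
tcp_rot: [0.129, 0.992, -0.0, -0.0]
force: [-0.6, 0.6, -0.5]
width: -0.2
gripper_force: 0.0
```

```bash
cat >> h.py <<'E'
def ray(c,px):
    d=np.array([px[0]-c['cx'],px[1]-c['cy']]);r=np.hypot(*d)+1e-9;t=r/c['fx']
    v=np.array([*(d/r*np.sin(t)),np.cos(t)]);return R.from_quat(c['orientation']).apply(v)
def atz(c,px,z):
    v=ray(c,px);o=np.array(c['xyz']);return o+v*(z-o[2])/v[2]
E
python3 - <<'E'
from h import *
o=bot.get_obs();print(o['time_s'],o['tool_pos'],o['tcp_rot'],o['width'],o['q'],o['force'])
c=get_calibration('wrist');im,d=snapshot('wrist');cv2.imwrite('pics/w1.png',im[:,:,::-1]);print(c)
for r in nets.mark_of('call_top','wrist')[:3]:
    p=r['pixel'];print(np.round(p),round(r['score'],2),med(d,*p),atz(c,p,65))
E
```

```text
1.9 [519.09091965 320.7722087  199.87196665] [ 1.29183175e-01  9.91620714e-01 -6.08606493e-05 -2.50060358e-04] -0.2262687954500826 [5.53405921e-01 4.56388568e-01 1.80447114e-01 1.29531964e+00
 2.21197801e-04 8.12496294e-01] [-0.5963113   0.64892988 -0.47786986]
{'fx': 309.70691628693146, 'fy': 309.70691628693146, 'cx': 317.45050652521866, 'cy': 197.73453436261656, 'xyz': array([452.7579863 , 338.54804976, 323.7078792 ]), 'orientation': array([0.78448934, 0.6041313 , 0.08530188, 0.11101997])}
[325. 194.] 0.75 265.93133544921875 [523.06813721 326.65099581  65.        ]
[149. 172.] 0.72 260.3105773925781 [459.84060089 172.08385309  65.        ]
[109. 281.] 0.44 364.91253662109375 [560.24617432  57.00849682  65.        ]
```

View pics/w1.png

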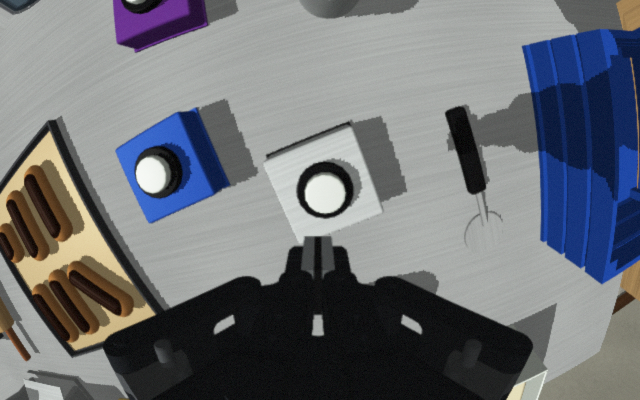

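The wrist picture shows the metal box with its button at (325,193) just ahead of the closed fingertips at (318,240). The blue box is at (155,172).

```bash
python3 - <<'E'
from h import *
c=get_calibration('wrist');im,d=snapshot('wrist')
g=im[160:230,290:360].astype(int);n,l,s,ce=cv2.connectedComponentsWithStats((g.min(2)>205).astype('u1'))
print([(s[i,4],s[i,:4],ce[i]+[290,160]) for i in range(1,n) if s[i,4]>200])
k=l[193-160,325-290];p=ce[k]+[290,160]
v=ray(c,p);f=R.from_quat(c['orientation']).apply([0,0,1]);D=med(d,*p,8)
P=np.array(c['xyz'])+v*D/(v@f);print(p,D,P)
for z in(60,65,70):print(atz(c,p,z))
E
```

```text
[(np.int32(1099), array([15, 16, 38, 37], dtype=int32), array([323.77979982, 194.09827116]))]
[323.77979982 194.09827116] 266.69879150390625 [522.38151383 326.10567625  67.00093659]
[524.29062204 325.75748111  60.        ]
[522.92715575 326.00615865  65.        ]
[521.56368946 326.25483619  70.        ]
```

Request:
drive_tool:
  rows:
    - [[-0.2,0.35,2],[0,0,0]]
    - [[0,0,3],[0,0,0]]
    - [[0,0,3],[0,0,0]]
    - [[0,0,2.3],[0,0,0]]
    - [[0,0,0],[0,0,0]]
    - [[0,0,0],[0,0,0]]

```text
time_s: 2.8
tool_pos: [522.4, 324.1, 98.3]
tcp_rot: [0.129, 0.992, 0.0, 0.001]
force: [-0.1, 0.4, 0.5]
width: -0.3
gripper_force: 0.0
```

```bash
python3 - <<'E'
from h import *
c=get_calibration('wrist');im,d=snapshot('wrist');cv2.imwrite('pics/w2.png',im[100:350,150:480,::-1])
print(bot.get_obs()['tool_pos'],bot.get_obs()['force'])
E
```

```text
[522.60070366 324.19707013  98.43465041] [0.03861373 0.18580138 0.0897711 ]
```

View pics/w2.png

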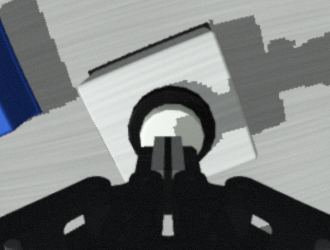

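The crop shows the fingertips at (170,140) over the white button, so I go down in small steps.

Request:
drive_tool:
  rows:
    - [[0,0,0.6],[0,0,0]]
    - [[0,0,0.4],[0,0,0]]
    - [[0,0,0.2],[0,0,0]]
    - [[0,0,0.2],[0,0,0]]
    - [[0,0,0],[0,0,0]]

```text
time_s: 3.48
tool_pos: [522.2, 323.6, 83.0]
tcp_rot: [0.129, 0.992, -0.0, -0.0]
force: [-1.3, -0.8, 2.9]
width: 0.1
gripper_force: 1.5
```

Request:
drive_tool:
  rows:
    - [[0,0,0.2],[0,0,0]]
    - [[0,0,0],[0,0,0]]

```text
time_s: 3.72
tool_pos: [522.3, 323.6, 81.0]
tcp_rot: [0.129, 0.992, 0.0, 0.0]
force: [-1.8, -1.4, 4.9]
width: -0.3
gripper_force: 2.0
```

Request:
drive_tool:
  rows:
    - [[0,0,0.1],[0,0,0]]
    - [[0,0,0.1],[0,0,0]]
    - [[0,0,0],[0,0,0]]

```text
time_s: 4.1
tool_pos: [522.3, 323.7, 79.6]
tcp_rot: [0.129, 0.992, 0.0, 0.0]
force: [-4.1, -3.1, 12.5]
width: -0.3
gripper_force: 6.3
```

Request:
drive_tool:
  rows:
    - [[0,0,0],[0,0,0]]
    - [[0,0,-1],[0,0,0]]
    - [[0,0,-4],[0,0,0]]
    - [[0,0,-5],[0,0,0]]
    - [[0,0,-5],[0,0,0]]
    - [[-0.79,-4.34,0],[0,0,0]]
    - [[-0.79,-4.34,0],[0,0,0]]
    - [[-0.79,-4.34,0],[0,0,0]]
    - [[-0.79,-4.34,0],[0,0,0]]
    - [[-0.79,-4.34,0],[0,0,0]]
    - [[-0.79,-4.34,0],[0,0,0]]
    - [[-0.79,-4.34,0],[0,0,0]]
    - [[-0.79,-4.34,0],[0,0,0]]
    - [[-0.79,-4.34,0],[0,0,0]]
    - [[-0.79,-4.34,0],[0,0,0]]
    - [[-0.79,-4.34,0],[0,0,0]]
    - [[-0.79,-4.34,0],[0,0,0]]
    - [[0,0,0],[0,0,0]]
    - [[0,0,0],[0,0,0]]

```text
time_s: 6.48
tool_pos: [480.5, -203.9, 229.0]
tcp_rot: [0.129, 0.992, 0.0, -0.0]
force: [-0.7, -0.5, 0.0]
width: -0.2
gripper_force: 0.0
```

```bash
python3 - <<'E'
from h import *
o=bot.get_obs();print(o['time_s'],o['tool_pos'],o['q'],o['force'])
c=get_calibration('wrist');im,d=snapshot('wrist');cv2.imwrite('pics/w3.png',im[:,:,::-1]);np.save('w3d.npy',d);np.save('w3c.npy',c,allow_pickle=True)
for t in('eclair_short_top','eclair_askew_top'):
  for r in nets.mark_of(t,'wrist')[:2]:
    p=r['pixel'];v=ray(c,p);f=R.from_quat(c['orientation']).apply([0,0,1])
    print(t,np.round(p),round(r['score'],2),atz(c,p,39),np.array(c['xyz'])+v*med(d,*p)/(v@f))
E
```

```text
6.475 [ 480.5210758  -203.8896152   229.01889003] [-4.01413727e-01  2.62889225e-01 -2.28949350e-02  1.28521523e+00
  2.25319911e-04 -1.42151489e-01] [-0.73573478 -0.49037288  0.04206381]
eclair_short_top [311. 176.] 0.96 [ 477.7308368  -209.95741761   39.        ] [ 477.73394052 -209.95857897   38.98468185]
eclair_askew_top [486. 224.] 0.9 [586.34667673 -21.4496373   39.        ] [586.29436894 -21.49966865  39.09533167]
```

View pics/w3.png

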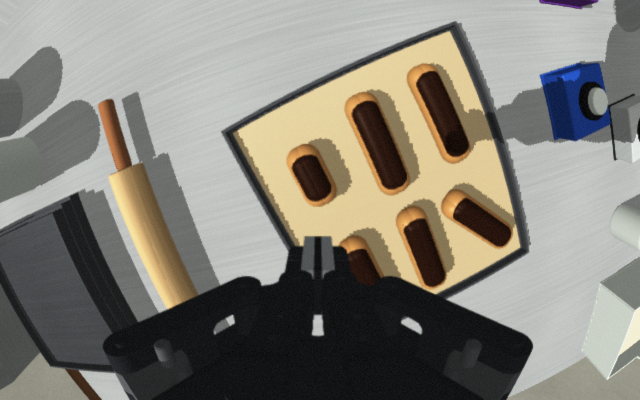

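The wrist picture shows the short eclair at (312,176) and the askew one at (480,218), with good eclairs between them. The network marks agree.

```bash
python3 - <<'E'
from h import *
c=np.load('w3c.npy',allow_pickle=True).item();d=np.load('w3d.npy')
Rm=R.from_quat(c['orientation'])
v,u=np.mgrid[:400,:640];x=u-c['cx'];y=v-c['cy'];r=np.hypot(x,y)+1e-9;t=r/c['fx']
P=Rm.apply(np.stack([np.tan(t)*x/r*d,np.tan(t)*y/r*d,d],-1).reshape(-1,3)).reshape(400,640,3)+np.array(c['xyz'])
m=((P[...,2]>16)&(P[...,2]<60)).astype('u1')
n,l,s,ce=cv2.connectedComponentsWithStats(m)
for i in range(1,n):
    if s[i,4]>400 and 280<ce[i,0]<520 and ce[i,1]<290:
        Q=P[l==i];T=Q[Q[:,2]>30];a=cv2.minAreaRect(Q[:,:2].astype('f4'));b=cv2.minAreaRect(T[:,:2].astype('f4'))
        print(ce[i].round(),np.round(a[0],1),np.round(a[1],1),round(a[2],1),'top',np.round(b[0],1),np.round(b[1],1),round(b[2],1),np.percentile(Q[:,2],[90,98]).round(1))
E
```

```text
[439. 112.] [446.4 -54.5] [118.   38.5] 14.6 top [447.4 -54.2] [112.2  32.9] 14.2 [39.  39.8]
[377. 142.] [ 464.5 -131.7] [118.2  38.8] 10.9 top [ 464.9 -131.6] [113.3  33.3] 11.0 [39.1 39.9]
[311. 175.] [ 480.2 -210.2] [72.1 38.6] 11.2 top [ 480.6 -210.6] [65.6 32.5] 11.6 [38.9 39.8]
[476. 218.] [585.6 -22.9] [115.9  38.5] 46.0 top [587.2 -22. ] [112.5  32.6] 45.7 [39.1 39.8]
[421. 247.] [ 602.7 -102.8] [116.7  38.8] 11.8 top [ 603.8 -102.2] [112.7  33.1] 11.2 [39.1 39.9]
[362. 260.] [ 594.8 -179.3] [67.  31.7] 14.0 top [ 594.7 -181.1] [59.1 28.2] 12.6 [39.2 40. ]
```

Request:
drive_tool:
  rows:
    - [[-0.1,-0.6,1.5],[0,0,0]]
    - [[0,0,3.5],[0,0,0]]
    - [[0,0,3.5],[0,0,0]]
    - [[0,0,3.5],[0,0,0]]
    - [[0,0,2.1],[0,0,0]]
    - [[0,0,1.0],[0,0,0]]
    - [[0,0,0],[0,0,0]]
    - [[0,0,0],[0,0,0]]

```text
time_s: 7.62
tool_pos: [480.5, -210.3, 78.8]
tcp_rot: [0.129, 0.992, -0.0, 0.001]
force: [0.2, 0.3, -0.1]
width: 0.2
gripper_force: 0.0
```

```bash
python3 - <<'E'
from h import *
im,d=snapshot('side');im2,d=snapshot('scene');print(bot.get_obs()['tool_pos'])
z=lambda a:cv2.resize(a,None,fx=3,fy=3,interpolation=cv2.INTER_CUBIC)
cv2.imwrite('pics/p1.png',np.hstack([z(im[195:325,290:420]),z(im2[180:310,215:345])])[:,:,::-1])
E
```

```text
[ 480.5373303 -210.3837573   78.7955398]
```

View pics/p1.png

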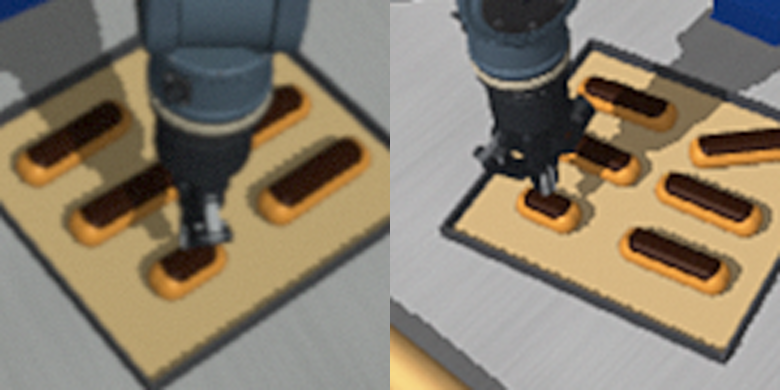

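Both views show the fingertips just above the middle of the short eclair, with nothing touched. I hold here.

Request:
drive_tool:
  rows:
    - [[0,0,0],[0,0,0]]
    - [[0,0,0],[0,0,0]]
    - [[0,0,0],[0,0,0]]
    - [[0,0,0],[0,0,0]]
    - [[0,0,0],[0,0,0]]
    - [[0,0,0],[0,0,0]]
    - [[0,0,0],[0,0,0]]
    - [[0,0,0],[0,0,0]]
    - [[0,0,0],[0,0,0]]
    - [[0,0,0],[0,0,0]]
    - [[0,0,0],[0,0,0]]
    - [[0,0,0],[0,0,0]]
    - [[0,0,0],[0,0,0]]
    - [[0,0,0],[0,0,0]]
    - [[0,0,0],[0,0,0]]
    - [[0,0,0],[0,0,0]]
    - [[0,0,0],[0,0,0]]
    - [[0,0,0],[0,0,0]]
    - [[0,0,0],[0,0,0]]
    - [[0,0,0],[0,0,0]]

```text
time_s: 10.22
tool_pos: [480.0, -210.2, 78.0]
tcp_rot: [0.129, 0.992, -0.0, -0.0]
force: [-0.9, 0.4, -0.2]
width: 0.1
gripper_force: 0.0
```

Request:
drive_tool:
  rows:
    - [[0,0,-2],[0,0,0]]
    - [[0,0,-4],[0,0,0]]
    - [[0,0,-5],[0,0,0]]
    - [[0,0,-4],[0,0,0]]
    - [[0,0,0],[0,0,0]]
    - [[-0.91,3.48,0],[0,0,0]]
    - [[-0.91,3.48,0],[0,0,0]]
    - [[-0.91,3.48,0],[0,0,0]]
    - [[-0.91,3.48,0],[0,0,0]]
    - [[-0.91,3.48,0],[0,0,0]]
    - [[-0.91,3.48,0],[0,0,0]]
    - [[0,0,0],[0,0,0]]
    - [[0,0,0],[0,0,0]]

```text
time_s: 11.85
tool_pos: [585.8, -22.5, 227.2]
tcp_rot: [0.129, 0.992, -0.0, -0.001]
force: [-0.5, -0.6, -0.6]
width: 0.3
gripper_force: 0.0
```

```bash
python3 - <<'E'
from h import *
c=get_calibration('wrist');im,d=snapshot('wrist');print(bot.get_obs()['tool_pos'])
for t in('eclair_askew_top',):
  for r in nets.mark_of(t,'wrist')[:2]: print(np.round(r['pixel']),round(r['score'],2),atz(c,r['pixel'],39))
Rm=R.from_quat(c['orientation'])
v,u=np.mgrid[:400,:640];x=u-c['cx'];y=v-c['cy'];r=np.hypot(x,y)+1e-9;t=r/c['fx']
P=Rm.apply(np.stack([np.tan(t)*x/r*d,np.tan(t)*y/r*d,d],-1).reshape(-1,3)).reshape(400,640,3)+np.array(c['xyz'])
n,l,s,ce=cv2.connectedComponentsWithStats(((P[...,2]>16)&(P[...,2]<60)).astype('u1'))
for i in range(1,n):
    Q=P[l==i]
    if s[i,4]>400 and np.hypot(*(Q.mean(0)[:2]-[587,-22]))<40:
        a=cv2.minAreaRect(Q[:,:2].astype('f4'));print(ce[i].round(),np.round(a[0],1),np.round(a[1],1),a[2])
E
```

```text
[585.7322995  -22.84308739 227.44788139]
[316. 178.] 0.86 [585.08865939 -24.00380881  39.        ]
[318. 175.] [587.5 -20.9] [119.9  38.9] 46.108909606933594
```

Request:
drive_tool:
  rows:
    - [[-0.1,0.1,1.5],[0,0,0]]
    - [[0,0,3.5],[0,0,0]]
    - [[0,0,3.5],[0,0,0]]
    - [[0,0,3.5],[0,0,0]]
    - [[0,0,1.9],[0,0,0]]
    - [[0,0,1.0],[0,0,0]]
    - [[0,0,0],[0,0,0]]
    - [[0,0,0],[0,0,0]]

```text
time_s: 12.95
tool_pos: [587.9, -21.7, 79.8]
tcp_rot: [0.129, 0.992, 0.0, 0.001]
force: [-0.1, 0.6, -0.4]
width: 0.0
gripper_force: 0.0
```

Request:
drive_tool:
  rows:
    - [[0,0,0],[0,0,0]]
    - [[0,0,0],[0,0,0]]
    - [[0,0,0],[0,0,0]]
    - [[0,0,0],[0,0,0]]
    - [[0,0,0],[0,0,0]]
    - [[0,0,0],[0,0,0]]
    - [[0,0,0],[0,0,0]]
    - [[0,0,0],[0,0,0]]
    - [[0,0,0],[0,0,0]]
    - [[0,0,0],[0,0,0]]
    - [[0,0,0],[0,0,0]]
    - [[0,0,0],[0,0,0]]
    - [[0,0,0],[0,0,0]]
    - [[0,0,0],[0,0,0]]
    - [[0,0,0],[0,0,0]]
    - [[0,0,0],[0,0,0]]
    - [[0,0,0],[0,0,0]]
    - [[0,0,0],[0,0,0]]
    - [[0,0,0],[0,0,0]]
    - [[0,0,0],[0,0,0]]

```text
time_s: 15.45
tool_pos: [587.4, -21.6, 79.0]
tcp_rot: [0.129, 0.992, 0.0, 0.0]
force: [0.1, 0.7, -0.4]
width: 0.1
gripper_force: 0.0
```

```bash
python3 - <<'E'
from h import *
im,d=snapshot('side');im2,d=snapshot('scene');print(bot.get_obs()['tool_pos'])
z=lambda a:cv2.resize(a,None,fx=2.3,fy=2.3,interpolation=cv2.INTER_CUBIC)
cv2.imwrite('pics/p2.png',np.hstack([z(im[110:280,260:430]),z(im2[120:290,250:420])])[:,:,::-1])
E
```

```text
[587.46444992 -21.57030053  79.01150992]
```

View pics/p2.png

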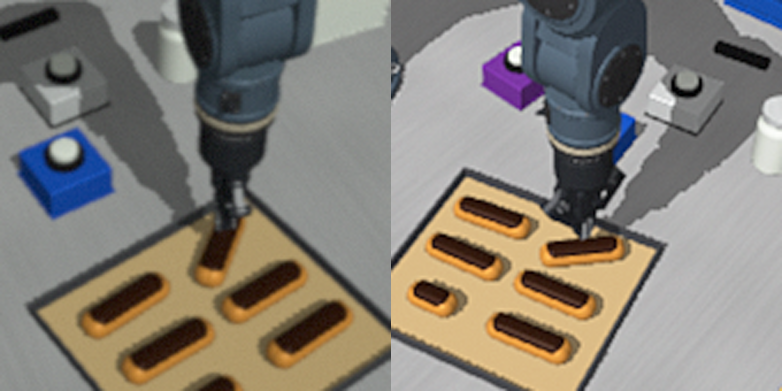

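Both views show the fingers above the middle of the askew eclair, the other eclairs unmoved and the call button back up.

```bash
python3 -c "
from cell import bot
print(bot.job_done())"
```

```text
the job is handed in; nothing more can be done
None
```

The job is handed in at about 15.5 s of the 51 s. The call button was pressed until the force jumped to 12.5 N at its stop, and it came back up. I then pointed at the short eclair and at the askew one, about 2 cm above each and for over 2 s each, and ended over the askew one. No contact was felt except at the button, and nothing in the views I checked had moved.

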